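Snap the food box lid shut all round its rim

ROBOT

A 6-joint arm with a two-finger parallel gripper is mounted at the origin on the work surface. World frame = base frame: x ahead of the robot, y to its left, z up, the work surface at z = 0. Lengths are in m, angles in rad, forces in N, time in s.
With the tool pointing down it reaches from about 0.375 to 0.975 m from the base axis. Payload 3.8 kg.
Tool frame: the origin (TCP) lies at the very end of the fingers, on their centre line; the grasp point (between the pads) lies 19 mm behind it (r.grasp_offset is the distance from the TCP to the grasp point, in m); z points along the fingers, y is the direction in which the jaws open and shut (so a half turn about z gives the same grasp; the last joint's range is limited). The gripper opens to 85 mm and grips with 20 to 120 N. Pads are 22 mm wide; open, the fingers measure 114 mm over their backs; the gripper's body (76 mm by 85 mm) begins 54 mm behind the grasp point. The pads swing forward as they close: fully open they stand 13 mm farther back than shut.
Start: joints at [1.269, 0.264, 1.604, -0, 1.274, -0.037], TCP at [0.177, 0.651, 0.2] pointing down, gripper open.
Joint ranges: [-2.63, 2.63], [-0.94, 2.18], [0.31, 2.57], [-1.31, 4.45], [0, 2.66], [-2.55, 2.55]. Speed limits (rad/s): [2.57, 2.57, 3.14, 3.14, 3.14, 3.14].

INTERFACE

Orientations are given as a rotation vector (axis times angle).
In Python, from workcell import r gives the robot as it stands.
- The arm moves only by the tool send_rows, never from a script. Its argument "motion" is a list of rows, each a list of 5 numbers: the closure, from -1 (fully open) to 1 (shut), then the shift along the tool's x, y, z in cm, then the turn about the tool's z in degrees. A call has 1 to 20 rows; each row is the pose to reach, as a shift and turn from the pose commanded when the call began, along the tool's axes at that moment; what a row does not reach only later rows make up. A row lasts 1/10 s, in which the tool goes at most 50 mm and 8.59 degrees, less where a joint would pass 70% of its speed; a pose out of reach is approached as far as the arm can. A call with a gripper value outside its range is refused whole. The fingers move at their own pace and stop on an object; "grip_force" is the grip in N (left out, the last holds). Time passes only in rows, so rows that repeat a pose let the fingers close. It gives the time, the measured TCP pose, the force and the opening at its end, in the units of the state.
- r.sense(): the state, without advancing time (a new reading comes with each control period).
- r.snapshot(name): name is "side" or "top" or "wrist"; returns the picture (400x640x3 uint8, red, green, blue); there is no depth.
- r.get_calibration(name): a dict with "camera_matrix" (3x3 intrinsics, pixels), "rvec" (rotation vector, rad) and "tvec" (3), from world to camera coordinates, as OpenCV has them; the wrist camera has in their place "hand_eye" (4x4, takes a point from camera to tool coordinates, whose origin is the TCP and whose axes are the flange's). Camera axes: x right, y down, z forward; pixel columns grow to the right and rows downward; lengths in m; the calibration is good to about 2 mm. A picture is of the moment at which its call begins: read the wrist's pose just before it. get_calibration takes no time and is no camera call.
- r.hand_in(): hands the job in, once; it reports no verdict.
Trained networks look in the newest picture that a camera, given by its name, has taken for a name from the list of things; names that differ only in an ending like _2 or _b are one class to them, and where a whole thing is asked for, a point or a joint stands for the part that bears it (a point fixed in the world has none). Each returns a list of dicts, best first, with "p" (0 to 1); they miss things now and then, are a little off and sometimes report something else, mostly with a low value. They report only what shows in the picture. A call takes as long as a camera call. They do not tell look-alikes from the thing itself.
- r.boxes_of(camera, label): "pixel" ([row, column] in pixels, amid what is visible of it).
- r.regions_of(camera, label): "pixels" (400x640 bool, what is visible of it) and "pixel" ([row, column] in pixels, amid what is visible of it).
- r.tip_of(camera, label): "pixel" ([row, column] in pixels: a listed point, or the origin of a listed thing).
The state is a dict: "clock": time; "joint_positions": joint angles; "dq": joint speeds; "joint_torque": joint torques, N m; "position": TCP position; "ee_rot": TCP orientation; "wrist_force": force on the tool from outside, world axes, zero at the start; "torque": the same for the moment, N m; "width": finger opening in m.
Only numpy, scipy, OpenCV 4.12 (cv2) and the standard library are available. Lean on these libraries where they do the work, as an engineer would, in place of code of your own. Each camera call takes 0.05 s, during which the arm holds its last target.

TASK

The food box on the pull-out tray has its lid on but not closed: press down the four raised orange sections round the lid's rim until every one has snapped fully shut, flush with the lid. Only press: do not lift, tip or push the box away from its place, leave the tostonera, mug, brush and ladle alone, and finish with the hand clear.

Things in the scene. Friction and masses are not known exactly. Their poses are not given: they have to be found in the camera images.
- box: White food box, dark teal lid on it, loose on the wooden tray; 190 mm (x) by 150 (y), about 1.1 kg, turned up to 70 degrees. Origin: centre of its underside, z up. Lid panel and four corner blocks: 70 mm above it. Between the corners four orange rim sections, 20 mm wide, start 8 mm proud of the lid (tops at 78 mm), flush when shut; centres at box (x, y) = (+-85, 0), (0, +-65) mm.
- press_near (a point): Centre of the flat top of the orange rim section on the short side at the box's -x end; section 107 mm long, 20 mm wide; the point moves with the section. Press straight down here.
- press_far (a point): Centre of the flat top of the orange rim section on the short side at the box's +x end; section 107 mm long, 20 mm wide; the point moves with the section. Press straight down here.
- press_left (a point): Centre of the flat top of the orange rim section on the long side at the box's +y side; section 147 mm long, 20 mm wide; the point moves with the section. Press straight down here.
- press_right (a point): Centre of the flat top of the orange rim section on the long side at the box's -y side; section 147 mm long, 20 mm wide; the point moves with the section. Press straight down here.
- snap_near (a joint): How far the rim section on the short side at the box's -x end is pressed down, in m: 0 standing up, 0.008 fully shut. It resists with about 4 to 5 N at first, ever less as it goes down, past half-way (0.004) snaps shut by itself and stays; pressed less than half-way it springs back up.
- snap_far (a joint): How far the rim section on the short side at the box's +x end is pressed down, in m: 0 standing up, 0.008 fully shut. It resists with about 4 to 5 N at first, ever less as it goes down, past half-way (0.004) snaps shut by itself and stays; pressed less than half-way it springs back up.
- snap_left (a joint): How far the rim section on the long side at the box's +y side is pressed down, in m: 0 standing up, 0.008 fully shut. It resists with about 4 to 5 N at first, ever less as it goes down, past half-way (0.004) snaps shut by itself and stays; pressed less than half-way it springs back up.
- snap_right (a joint): How far the rim section on the long side at the box's -y side is pressed down, in m: 0 standing up, 0.008 fully shut. It resists with about 4 to 5 N at first, ever less as it goes down, past half-way (0.004) snaps shut by itself and stays; pressed less than half-way it springs back up.
- tostonera: Round mahogany tostonera (plantain press), 120 mm across with a handle tab to 103 mm from its centre, 36 mm high, loose on the tray beside the box. Origin: centre of its underside. Leave alone.
- mug: Blue enamel mug, 82 mm across, 82 mm high, with a handle, loose on the tray beside the box. Origin: centre of its underside. Leave alone.
- brush: Red silicone brush with a wooden handle, 215 mm long, 15 mm high, lying on the tray beyond the box. Origin: under it, 80 mm from the bristle end. Leave alone.
- ladle: Stainless ladle, 290 mm long, bowl 86 mm across and 34 mm high, lying on the tray beyond the box. Origin: under the centre of its bowl. Leave alone.
Things that resemble listed ones, but are neither listed nor needed, are in the scene too. Leave any yellow look-alike of the box alone.

How it is judged:
By the outcome, as a careful person would: the job done as asked, in the order asked, and still so for the second after the job is handed in, with the robot touching nothing.
It also fails if it takes over 43 s, if anything falls off the work surface, if the arm or the gripper's body presses on something with over 40 N, if the wrist force passes 120 N, or if a joint passes its speed limit or range.

## Working session

There is one attempt and no reset: what is moved stays moved. The work goes in short steps, Python scripts to look and compute and a tool call to move; the robot and the scene stay as the last step left them, time stands still between calls to the robot, and variables do not carry over. Pictures are saved under pics/ and viewed, and the job is handed in when it is done.

Besides the shell and the picture viewer there is one more tool, called after "Call:" as name([rows], argument=value, ...), one row to a line, values as JSON. send_rows: Moves the arm, as the interface text tells. Its arguments: {"type":"object","properties":{"motion":{"type":"array","items":{"type":"array","items":{"type":"number"}}},"grip_force":{"type":"number"}},"required":["motion"]}

```bash
mkdir -p pics; ls; python3 - <<'E'
from workcell import r
import cv2,numpy as np
print(r.sense())
for n in ["top","side"]:
    im=r.snapshot(n); cv2.imwrite(f"pics/{n}0.png",im[:,:,::-1])
    for l in ["box","press_near","press_far","press_left","press_right"]:
        print(n,l,[(np.round(d["pixel"]).tolist(),round(d["p"],2)) for d in r.tip_of(n,l)])
    print(r.get_calibration(n))
print(r.get_calibration("wrist"))
E
```

```text
pics
{'clock': 0.0, 'joint_positions': array([ 1.26908986e+00,  2.64761308e-01,  1.60541378e+00, -1.19635138e-05,
        1.27368731e+00, -3.68607955e-02]), 'dq': array([ 4.10850134e-04, -3.66508627e-05, -2.73288965e-04, -8.78253000e-05,
        9.16908722e-05,  2.78948988e-03]), 'joint_torque': array([ 9.63641869e-04, -5.15109444e+01, -3.67310429e+01, -9.28027362e-05,
        1.31993688e-02,  3.06406480e-05]), 'position': array([0.17642564, 0.65068919, 0.19913513]), 'ee_rot': array([-0.41474907, -3.1137186 ,  0.00351695]), 'wrist_force': array([ 0.08936547,  0.64121886, -0.44192696]), 'torque': array([-0.01892197, -0.01172377, -0.01542271]), 'width': 0.08531480775284891}
top box [([148.0, 319.0], 0.94), ([302.0, 448.0], 0.72), ([315.0, 193.0], 0.62)]
top press_near [([294.0, 213.0], 0.83), ([167.0, 341.0], 0.81), ([327.0, 488.0], 0.76)]
top press_far [([287.0, 425.0], 0.85), ([340.0, 155.0], 0.63)]
top press_left [([335.0, 441.0], 0.95), ([339.0, 197.0], 0.92), ([158.0, 301.0], 0.72)]
top press_right [([281.0, 468.0], 0.86), ([119.0, 298.0], 0.67), ([293.0, 171.0], 0.6), ([128.0, 34
[... 772 characters left out ...]
964836],
       [  0.        ,   0.        ,   1.        ]]), 'rvec': array([ 2.05565259, -0.82788051,  0.43469245]), 'tvec': array([-0.32585545,  0.27106356,  0.93062085])}
{'camera_matrix': array([[306.21827598,   0.        , 319.21470382],
       [  0.        , 306.21827598, 195.72289412],
       [  0.        ,   0.        ,   1.        ]]), 'hand_eye': array([[ 4.26811340e-04, -9.55006061e-01, -2.96585977e-01,
         7.58037026e-02],
       [ 9.99999864e-01,  3.19131887e-04,  4.11477296e-04,
         3.79342187e-04],
       [-2.98313269e-04, -2.96586112e-01,  9.55006068e-01,
        -1.72979162e-01],
       [ 0.00000000e+00,  0.00000000e+00,  0.00000000e+00,
         1.00000000e+00]])}
```

View pics/top0.png

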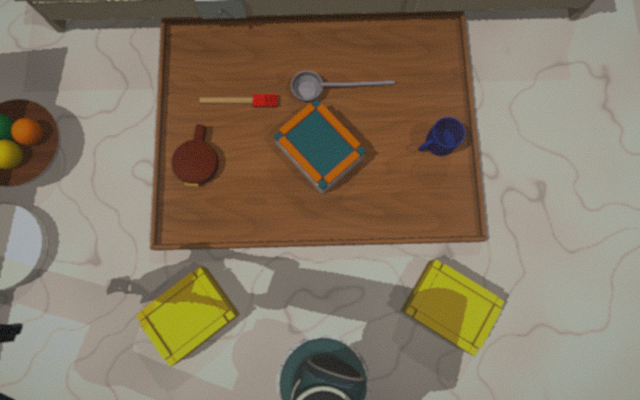

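View pics/side0.png

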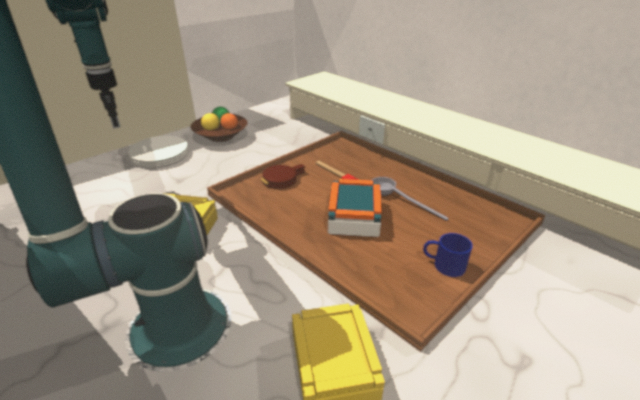

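Candidates for "box" in the top picture are the teal and orange one on the tray at (146,320), and yellow look-alikes at (310,455) and (315,187). By the description it is the teal-lidded one on the tray. Next I fit its pose from the orange sections in both views.

```bash
cat > h.py <<'E'
import cv2,numpy as np
from scipy.optimize import least_squares
LOC=np.array([[-.085,0],[.085,0],[0,.065],[0,-.065]])
def orange(im,roi):
    hsv=cv2.cvtColor(im,cv2.COLOR_RGB2HSV)
    m=((hsv[...,0]>=4)&(hsv[...,0]<=17)&(hsv[...,1]>195)&(hsv[...,2]>140)).astype(np.uint8)
    z=np.zeros_like(m); a,b,c,d=roi; z[a:b,c:d]=m[a:b,c:d]
    return z
def comps(m,k=4):
    n,l,s,c=cv2.connectedComponentsWithStats(m,connectivity=4)
    o=np.argsort(-s[1:,4])[:k]+1
    return c[o],s[o,4]
E
python3 - <<'E'
from h import *
for n,roi in [("top",(90,205,260,380)),("side",(160,250,310,400))]:
    im=cv2.imread(f"pics/{n}0.png")[:,:,::-1].copy()
    m=orange(im,roi); print(n,[ (np.round(c,1).tolist(),a) for c,a in zip(*comps(m,7))])
    a,b,c,d=roi
    o=np.hstack([im[a:b,c:d],cv2.cvtColor(m[a:b,c:d]*255,cv2.COLOR_GRAY2RGB)])
    cv2.imwrite(f"pics/crop_{n}.png",cv2.resize(o,None,fx=3,fy=3,interpolation=0)[:,:,::-1])
E
```

```text
top [([338.2, 126.0], np.int32(397)), ([299.9, 158.8], np.int32(379)), ([296.5, 118.4], np.int32(285)), ([341.5, 166.4], np.int32(282)), ([271.0, 94.1], np.int32(10)), ([262.5, 94.0], np.int32(6)), ([260.0, 98.0], np.int32(1))]
side [([364.4, 214.7], np.int32(7)), ([353.4, 214.2], np.int32(5)), ([368.5, 215.0], np.int32(4)), ([348.0, 212.8], np.int32(4)), ([332.5, 208.0], np.int32(2)), ([360.5, 214.0], np.int32(2)), ([343.0, 178.0], np.int32(1))]
```

View pics/crop_top.png

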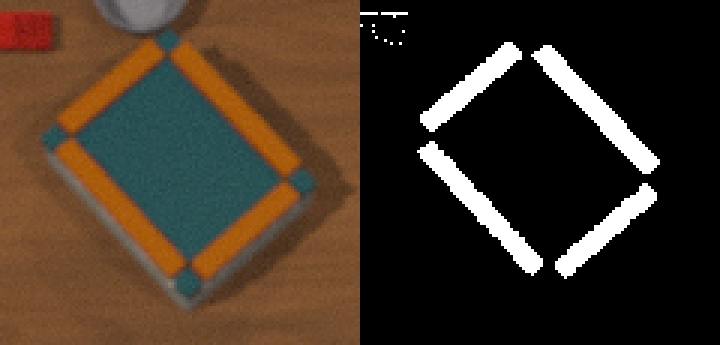

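```bash
python3 - <<'E'
from h import *
from workcell import r
im=cv2.imread("pics/side0.png")[:,:,::-1]
cv2.imwrite("pics/crop_side.png",cv2.resize(im[165:250,310:400],None,fx=6,fy=6,interpolation=0)[:,:,::-1])
print(im[205:222:2,356],im[195,338])
cal=r.get_calibration("top")
# lid section centroids, near,far,left,right in u,v
uv=np.array([[341.5,166.4],[296.5,118.4],[299.9,158.8],[338.2,126.0]])
for zt in (.078,.085,.09,.095):
    def f(p):
        c,s=np.cos(p[2]),np.sin(p[2]); P=LOC@np.array([[c,s],[-s,c]])+p[:2]
        P=np.c_[P,np.full(4,zt)]
        return (cv2.projectPoints(P,cal["rvec"],cal["tvec"],cal["camera_matrix"],None)[0][:,0]-uv).ravel()
    s=least_squares(f,[.6,0,.8]); print(zt,s.x,np.degrees(s.x[2]),s.cost,s.fun.round(1))
    c=r.get_calibration("side");p=s.x
    cc,ss=np.cos(p[2]),np.sin(p[2]);P=LOC@np.array([[cc,ss],[-ss,cc]])+p[:2]
    print(P.round(3).tolist(),cv2.projectPoints(np.c_[P,np.full(4,zt)],c["rvec"],c["tvec"],c["camera_matrix"],None)[0][:,0].round(1).tolist())
E
```

```text
[[ 62 105 107]
 [ 60 104 104]
 [102 108 100]
 [218 120  62]
 [232 122  55]
 [182  90  45]
 [149  75  41]
 [130 102  87]
 [161 151 137]] [99 93 85]
0.078 [ 0.59348103 -0.00290967  0.71015855] 40.689087484506615 0.3434478885820948 [-0.1 -0.2  0.5  0.4 -0.  -0.2 -0.4  0. ]
[[0.529, -0.058], [0.658, 0.053], [0.551, 0.046], [0.636, -0.052]] [[354.7, 214.9], [356.0, 183.7], [334.0, 197.3], [377.0, 199.6]]
0.085 [ 0.59124683 -0.00290558  0.71008817] 40.68505515685098 0.16725429646543238 [ 0.1 -0.1  0.4  0.2 -0.2 -0.1 -0.3 -0.1]
[[0.527, -0.058], [0.656, 0.053], [0.549, 0.046], [0.634, -0.052]] [[354.3, 213.2], [355.7, 182.1], [333.5, 195.6], [376.7, 198.0]]
0.09 [ 0.58965108 -0.00290264  0.71003734] 40.6821428701804 0.12746698609308568 [ 0.2  0.   0.3  0.1 -0.2 -0.  -0.2 -0.2]
[[0.525, -0.058], [0.654, 0.053], [0.547, 0.046], [0.632, -0.052]] [[354.0, 212.0], [355.4, 180.9], [333.2, 194.4], [376.5, 196.8]]
0.095 [ 0.58805543 -0.00289969  0.70998604] 40.679203662075196 0.16169925301342597 [ 0.3  0.2  0.2  0.  -0.3  0.1 -0.1 -0.2]
[[0.524, -0.058], [0.653, 0.053], [0.546, 0.046], [0.63, -0.052]] [[353.7, 210.8], [355.2, 179.8], [332.8, 193.2], [376.3, 195.6]]
```

View pics/crop_side.png

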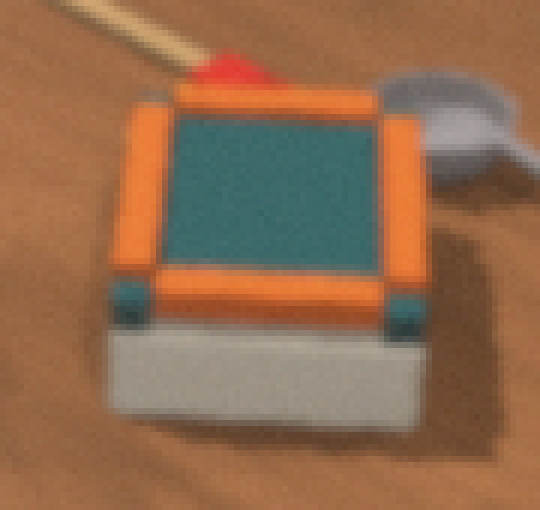

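Top (crop) shows the four orange sections separately, with teal corners. The side view agrees with tops at z≈0.086 (near section at pixel (213,355), far at (182,355)). The fit gives centre (0.591, -0.003) and yaw 40.7°. I'll move above it with the fingers shut and check with the wrist camera.

Call:
send_rows([
  [1,-57,-52,-5,34],
  [1,-57,-52,-5,34],
  [1,-57,-52,-5,34],
  [1,-57,-52,-5,34],
  [1,-57,-52,-5,34],
  [1,-57,-52,-5,34],
  [1,-57,-52,-5,34],
  [1,-57,-52,-5,34],
  [1,-57,-52,-5,34],
  [1,-57,-52,-5,34],
  [1,-57,-52,-5,34],
  [1,-57,-52,-5,34],
  [1,-57,-52,-5,34],
  [1,-57,-52,-5,34],
  [1,-57,-52,-5,34],
  [1,-57,-52,-5,34],
  [1,-57,-52,-5,34],
  [1,-57,-52,-5,34],
  [1,-57,-52,-5,34],
  [1,-57,-52,-5,34],
])

```text
clock: 2.6
position: [0.59, 0.0018, 0.2505]
ee_rot: [-1.304, -2.858, -0.0]
wrist_force: [-0.5, 0.9, 0.1]
width: -0.0001
```

```bash
python3 - <<'E'
from h import *
from workcell import r
from scipy.spatial.transform import Rotation as R
s=r.sense(); im=r.snapshot("wrist"); print(s["position"],s["clock"],s["wrist_force"])
m=orange(im,(0,400,0,640)); c,a=comps(m,6); print(c.round(1).tolist(),a)
vis=np.hstack([im,cv2.cvtColor(m*255,cv2.COLOR_GRAY2RGB)])
cv2.imwrite("pics/wrist1.png",cv2.resize(vis,(800,250))[:,:,::-1])
cal=r.get_calibration("wrist")
Rt=R.from_rotvec(s["ee_rot"]).as_matrix(); T=np.eye(4);T[:3,:3]=Rt;T[:3,3]=s["position"]; T=np.linalg.inv(T@cal["hand_eye"])
p=[.591,-.003,.71]; cc,ss=np.cos(p[2]),np.sin(p[2])
P=np.c_[LOC@np.array([[cc,ss],[-ss,cc]])+p[:2],np.full(4,.086)]
print(cv2.projectPoints(P,cv2.Rodrigues(T[:3,:3])[0],T[:3,3],cal["camera_matrix"],None)[0][:,0].round(1).tolist())
for l in ["press_near","press_far","press_left","press_right"]:
    print(l,[(np.round(d["pixel"]).tolist(),round(d["p"],2)) for d in r.tip_of("wrist",l)])
E
```

```text
[0.59002612 0.0017541  0.25047133] 2.6 [-0.48273399  0.93250988  0.08228556]
[] []
[[241.5, 174.7], [391.9, 175.4], [316.9, 115.7], [316.6, 228.2]]
press_near [([177.0, 241.0], 0.94)]
press_far [([178.0, 392.0], 0.78)]
press_left [([118.0, 320.0], 0.82)]
press_right [([229.0, 312.0], 0.69)]
```

View pics/wrist1.png

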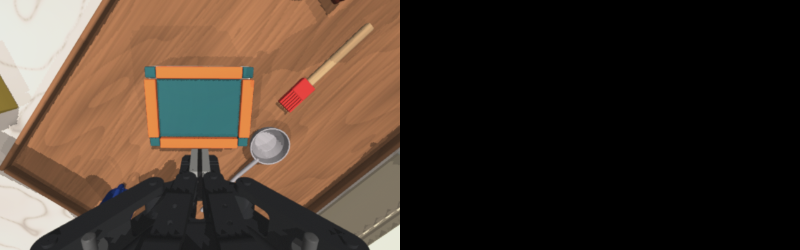

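The wrist view matches the fit to about 2 px, with sections at (177,241), (178,392), (118,320) and (229,312). Pressing left first.

Call:
send_rows([
  [1,3,-0.2,4,0],
  [1,6,-0.2,8,0],
  [1,6,-0.2,11,0],
  [1,6,-0.2,14,0],
  [1,6,-0.2,15.5,0],
  [1,6,-0.2,16,0],
  [1,6,-0.2,16.3,0],
  [1,6,-0.2,16.5,0],
  [1,6,-0.2,16.6,0],
  [1,6,-0.2,16.7,0],
  [1,6,-0.2,16.7,0],
])

```text
clock: 3.95
position: [0.5504, 0.0445, 0.0841]
ee_rot: [1.307, 2.856, 0.001]
wrist_force: [-0.1, 1.0, -0.2]
width: 0.0
```

Call:
send_rows([
  [1,0,0,0.1,0],
  [1,0,0,0.2,0],
  [1,0,0,0.2,0],
])

```text
clock: 4.25
position: [0.5498, 0.0445, 0.0813]
ee_rot: [-1.307, -2.857, 0.0]
wrist_force: [0.1, 0.1, -0.1]
width: 0.0
```

Call:
send_rows([
  [1,0,0,0.1,0],
  [1,0,0,0.2,0],
  [1,0,0,0.2,0],
])

```text
clock: 4.55
position: [0.5498, 0.0445, 0.0792]
ee_rot: [-1.307, -2.856, 0.0]
wrist_force: [-0.8, -0.3, 0.8]
width: 0.0002
```

```bash
python3 - <<'E'
from h import *
from workcell import r
im=r.snapshot("side"); print(r.sense()["wrist_force"])
cv2.imwrite("pics/side2.png",cv2.resize(im[140:250,290:420],None,fx=5,fy=5,interpolation=cv2.INTER_CUBIC)[:,:,::-1])
E
```

```text
[-0.78059267  1.03008498 -0.56853399]
```

View pics/side2.png

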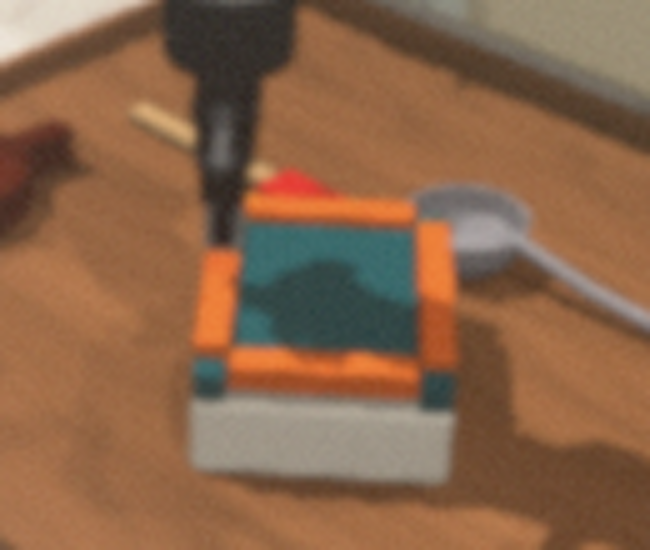

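The finger stands just at the left section, which is still raised. Continuing down.

Call:
send_rows([
  [1,0,0,0.1,0],
  [1,0,0,0.2,0],
  [1,0,0,0.2,0],
])

```text
clock: 4.9
position: [0.5498, 0.0445, 0.0773]
ee_rot: [-1.307, -2.856, 0.0]
wrist_force: [0.5, 0.0, 0.4]
width: -0.0005
```

Call:
send_rows([
  [1,0,0,0.1,0],
  [1,0,0,0.1,0],
])

```text
clock: 5.1
position: [0.5499, 0.0445, 0.0763]
ee_rot: [-1.307, -2.857, 0.0]
wrist_force: [-0.2, -0.4, -0.1]
width: 0.0003
```

```bash
python3 - <<'E'
from h import *
from workcell import r
im=r.snapshot("side")
a=cv2.resize(im[165:250,315:400],None,fx=5,fy=5,interpolation=cv2.INTER_CUBIC)
im=r.snapshot("wrist"); 
cv2.imwrite("pics/w3.png",im[:,:,::-1]);cv2.imwrite("pics/s3.png",a[:,:,::-1])
E
```

```text
(no output)
```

View pics/w3.png

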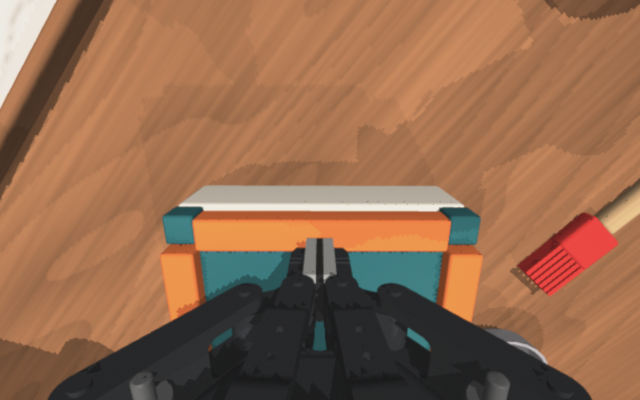

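View pics/s3.png

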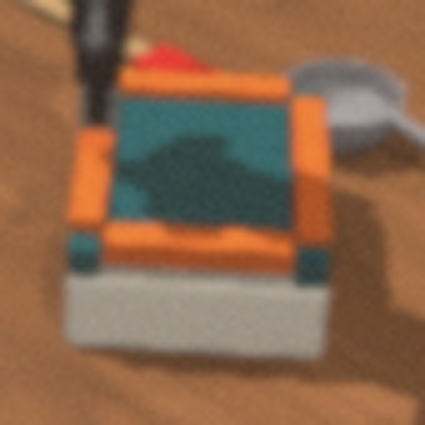

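```bash
python3 - <<'E'
from h import *
from workcell import r
from scipy.spatial.transform import Rotation as R
s=r.sense()
cal=r.get_calibration("wrist");Ti=np.linalg.inv(cal["hand_eye"]);K=cal["camera_matrix"]
def pr(q): q=Ti[:3,:3]@q+Ti[:3,3]; q=K@q; return (q[:2]/q[2]).round(1)
for x in(-.011,0,.011): print(x,pr(np.array([x,0,0])))
Rt=R.from_rotvec(s["ee_rot"]).as_matrix(); T=np.eye(4);T[:3,:3]=Rt;T[:3,3]=s["position"]; T=np.linalg.inv(T@cal["hand_eye"])
def rep(p,zl):
    cc,ss=np.cos(p[2]),np.sin(p[2])
    L=np.array([[-.095,.075,0],[.095,.075,0],[-.0735,.075,zl],[.0735,.075,zl],[-.0735,.055,zl],[.0735,.055,zl]])
    P=L.copy();P[:,:2]=L[:,:2]@np.array([[cc,ss],[-ss,cc]])+p[:2]
    P[:2,2]=-.0
    return P
for base in (0,.004,.008):
  for h in (.070,.078):
    p=[.5935-.0003*base*1000,-.003,.71]
    P=rep(p,base+h); P[:2,2]=base+.07
    print(base,h,cv2.projectPoints(P,cv2.Rodrigues(T[:3,:3])[0],T[:3,3],K,None)[0][:,0].round(0).tolist())
E
```

```text
-0.011 [318.6 246.7]
0 [318.6 230.5]
0.011 [318.6 213.7]
0 0.07 [[169.0, 210.0], [474.0, 211.0], [204.0, 210.0], [440.0, 211.0], [207.0, 240.0], [436.0, 240.0]]
0 0.078 [[169.0, 210.0], [474.0, 211.0], [199.0, 215.0], [445.0, 216.0], [203.0, 245.0], [441.0, 246.0]]
0.004 0.07 [[165.0, 211.0], [476.0, 212.0], [200.0, 211.0], [441.0, 212.0], [204.0, 241.0], [437.0, 242.0]]
0.004 0.078 [[165.0, 211.0], [476.0, 212.0], [195.0, 216.0], [446.0, 217.0], [199.0, 247.0], [442.0, 248.0]]
0.008 0.07 [[160.0, 212.0], [478.0, 213.0], [196.0, 212.0], [442.0, 213.0], [200.0, 243.0], [438.0, 244.0]]
0.008 0.078 [[160.0, 212.0], [478.0, 213.0], [190.0, 217.0], [448.0, 218.0], [195.0, 249.0], [443.0, 250.0]]
```

Both views suggest that the real fingertip is still about 10 mm above the section, meaning the tip sits behind the nominal TCP. I'll keep going down while watching the force.

Call:
send_rows([
  [1,0,0,0.1,0],
  [1,0,0,0.2,0],
  [1,0,0,0.3,0],
  [1,0,0,0.3,0],
])

```text
clock: 5.6
position: [0.5498, 0.0445, 0.0732]
ee_rot: [-1.307, -2.856, 0.0]
wrist_force: [0.2, 0.4, -0.3]
width: -0.0003
```

```bash
python3 - <<'E'
from workcell import r
import numpy as np
s=r.sense();print(s["position"],s["wrist_force"],s["torque"],s["joint_torque"])
cal=r.get_calibration("wrist");Ti=np.linalg.inv(cal["hand_eye"]);K=cal["camera_matrix"]
for x in(0,.005,.011):
  for z in (0,-.005,-.01,-.015):
    q=K@(Ti[:3,:3]@np.array([x,0,z])+Ti[:3,3]); print(x,z,(q[:2]/q[2]).round(1))
E
```

```text
[0.54976515 0.04450159 0.07322351] [ 0.15038436  0.42879975 -0.25797623] [-0.06281046 -0.0242438   0.0230475 ] [-2.32679427e-03 -4.06858599e+01 -3.24446189e+01 -2.02326687e-04
 -2.43554357e-02 -8.35580181e-06]
0 0 [318.6 230.5]
0 -0.005 [318.6 233.9]
0 -0.01 [318.6 237.4]
0 -0.015 [318.6 241.2]
0.005 0 [318.6 222.9]
0.005 -0.005 [318.6 226.1]
0.005 -0.01 [318.6 229.5]
0.005 -0.015 [318.6 233.1]
0.011 0 [318.6 213.7]
0.011 -0.005 [318.6 216.7]
0.011 -0.01 [318.6 219.8]
0.011 -0.015 [318.6 223.2]
```

```bash
python3 - <<'E'
from workcell import r
import cv2,numpy as np
im=r.snapshot("wrist");im2=r.snapshot("side")
a=cv2.resize(im[190:310,230:410],(720,480),interpolation=cv2.INTER_CUBIC)
b=cv2.resize(im2[130:250,300:420],(480,480),interpolation=cv2.INTER_CUBIC)
cv2.imwrite("pics/w4.png",a[:,:,::-1]);cv2.imwrite("pics/s4.png",b[:,:,::-1])
E
```

```text
(no output)
```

View pics/w4.png

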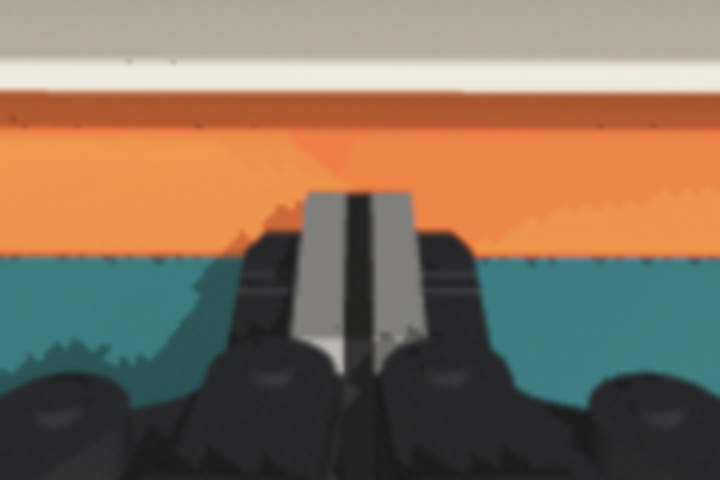

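View pics/s4.png

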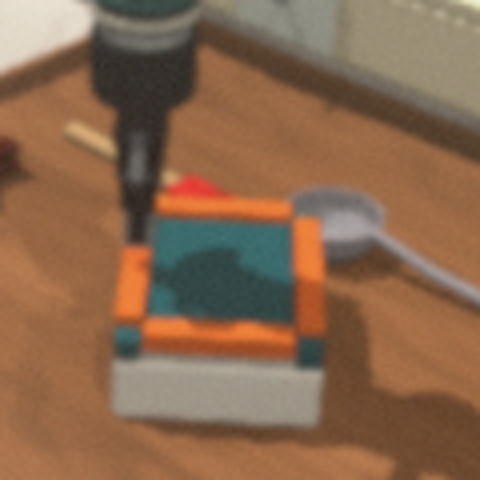

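```bash
python3 - <<'E'
from workcell import r
import cv2,numpy as np
c=r.get_calibration("side")
p=r.sense()["position"]
for z in (0,.01,.02,.03):
  print(z,cv2.projectPoints(np.array([[p[0],p[1],p[2]+z]]),c["rvec"],c["tvec"],c["camera_matrix"],None)[0].ravel().round(1))
# top cam
im=r.snapshot("top");cv2.imwrite("pics/t4.png",cv2.resize(im[80:220,240:400],(800,700)[:2] if 0 else (640,560),interpolation=cv2.INTER_CUBIC)[:,:,::-1])
E
```

```text
0 [334.1 198.9]
0.01 [334.2 196.2]
0.02 [334.2 193.4]
0.03 [334.3 190.6]
```

View pics/t4.png

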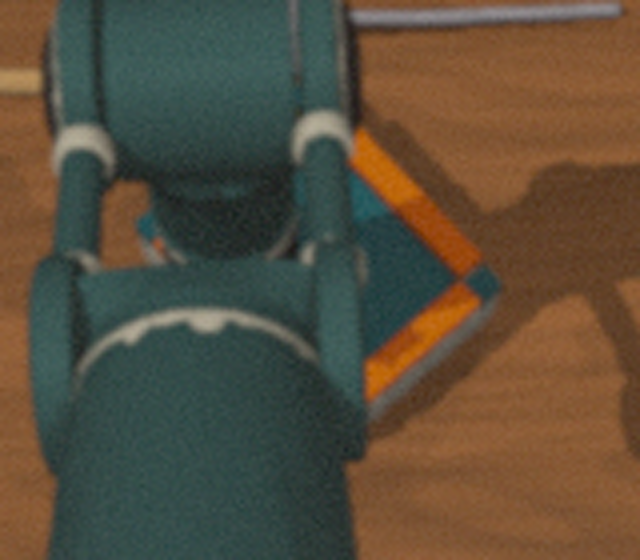

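Both cameras put the real tip about 25–30 mm behind the reported TCP, with the xy position right. I expect contact at a reported z of about 0.055–0.06.

Call:
send_rows([
  [1,0,0,0.2,0],
  [1,0,0,0.4,0],
  [1,0,0,0.6,0],
  [1,0,0,0.7,0],
  [1,0,0,0.7,0],
])

```text
clock: 6.25
position: [0.5497, 0.0445, 0.0662]
ee_rot: [-1.307, -2.856, 0.0]
wrist_force: [-0.6, 0.4, -0.0]
width: 0.0001
```

Call:
send_rows([
  [1,0,0,0.1,0],
  [1,0,0,0.2,0],
  [1,0,0,0.2,0],
])

```text
clock: 6.55
position: [0.5499, 0.0445, 0.0643]
ee_rot: [-1.307, -2.857, 0.0]
wrist_force: [0.2, -0.5, 0.3]
width: -0.0001
```

Call:
send_rows([
  [1,0,0,0.1,0],
  [1,0,0,0.2,0],
  [1,0,0,0.2,0],
])

```text
clock: 6.85
position: [0.5498, 0.0445, 0.0623]
ee_rot: [-1.307, -2.857, 0.0]
wrist_force: [-0.3, -0.6, -0.2]
width: 0.0001
```

Call:
send_rows([
  [1,0,0,0.1,0],
  [1,0,0,0.2,0],
  [1,0,0,0.2,0],
])

```text
clock: 7.15
position: [0.5498, 0.0445, 0.0603]
ee_rot: [-1.307, -2.856, 0.0]
wrist_force: [0.1, -0.8, -0.1]
width: -0.0002
```

Call:
send_rows([
  [1,0,0,0.1,0],
  [1,0,0,0.2,0],
  [1,0,0,0.2,0],
])

```text
clock: 7.45
position: [0.5501, 0.0445, 0.0588]
ee_rot: [1.307, 2.857, 0.0]
wrist_force: [-1.1, 0.3, 2.9]
width: -0.0002
```

```bash
python3 - <<'E'
from workcell import r
import cv2,numpy as np
im=r.snapshot("wrist");im2=r.snapshot("side")
a=cv2.resize(im[190:310,150:490],(800,282),interpolation=cv2.INTER_CUBIC)
b=cv2.resize(im2[160:240,310:410],(600,480),interpolation=cv2.INTER_CUBIC)
cv2.imwrite("pics/w5.png",a[:,:,::-1]);cv2.imwrite("pics/s5.png",b[:,:,::-1])
E
```

```text
(no output)
```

View pics/w5.png

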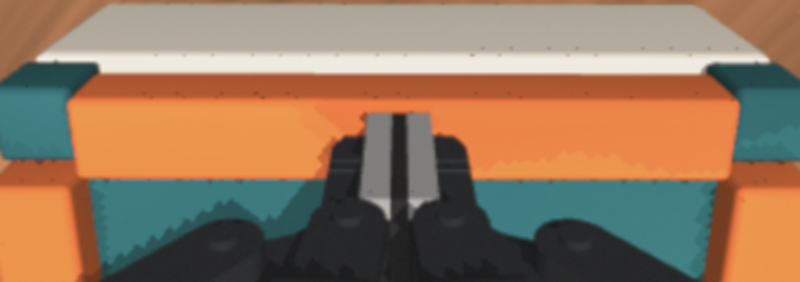

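View pics/s5.png

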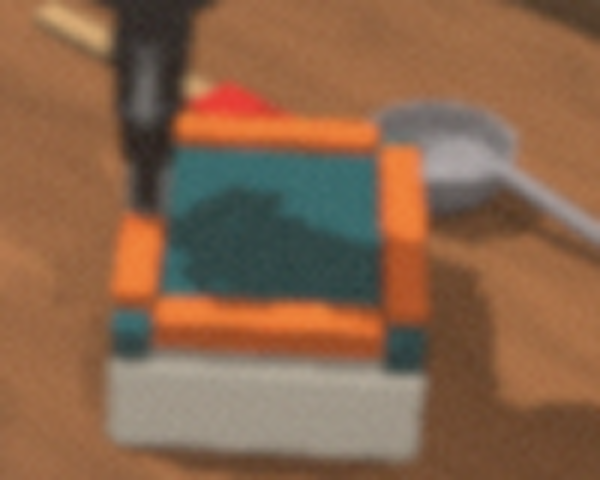

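Contact on the left section at a reported z of about 0.059 (2.9 N). The finger sits about 4 mm inward of the section's midline, which is acceptable. Pushing through.

Call:
send_rows([
  [1,0,0,0.1,0],
  [1,0,0,0.2,0],
  [1,0,0,0.3,0],
  [1,0,0,0.4,0],
  [1,0,0,0.5,0],
  [1,0,0,0.6,0],
  [1,0,0,0.6,0],
])

```text
clock: 8.25
position: [0.5497, 0.0445, 0.0521]
ee_rot: [-1.307, -2.856, 0.0]
wrist_force: [0.4, -0.1, -0.1]
width: -0.0004
```

It snapped (force back to 0 at 0.052). Next is the right section, using the measured contact height.

Call:
send_rows([
  [1,0,0,-3,0],
  [1,-4,0,-3,0],
  [1,-8,0,-3,0],
  [1,-12.6,0,-3,0],
  [1,-12.6,0,-2,0],
  [1,-12.6,0,-1.2,0],
  [1,-12.6,0,-0.9,0],
  [1,-12.6,0,-0.7,0],
  [1,-12.6,0,-0.6,0],
  [1,-12.6,0,-0.5,0],
  [1,-12.6,0,-0.5,0],
])

```text
clock: 9.35
position: [0.6322, -0.0502, 0.0578]
ee_rot: [1.306, 2.857, 0.001]
wrist_force: [-2.3, 1.1, 2.4]
width: 0.0004
```

```bash
python3 - <<'E'
from workcell import r
import cv2,numpy as np
im=r.snapshot("wrist");im2=r.snapshot("side")
a=cv2.resize(im[100:310,100:540],(800,382),interpolation=cv2.INTER_CUBIC)
b=cv2.resize(im2[160:240,310:410],(600,480),interpolation=cv2.INTER_CUBIC)
cv2.imwrite("pics/w6.png",a[:,:,::-1]);cv2.imwrite("pics/s6.png",b[:,:,::-1])
E
```

```text
(no output)
```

View pics/w6.png

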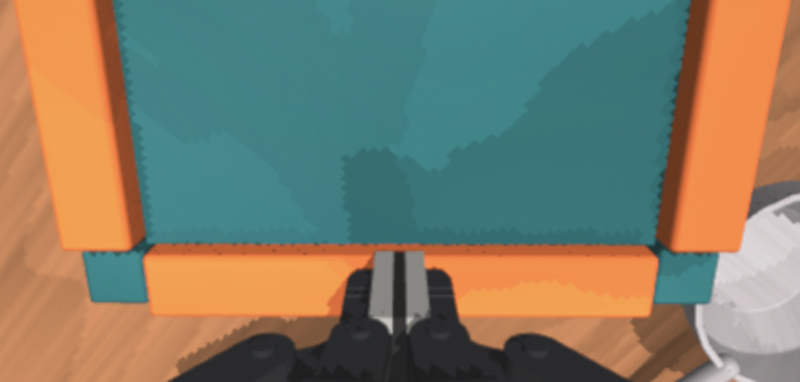

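View pics/s6.png

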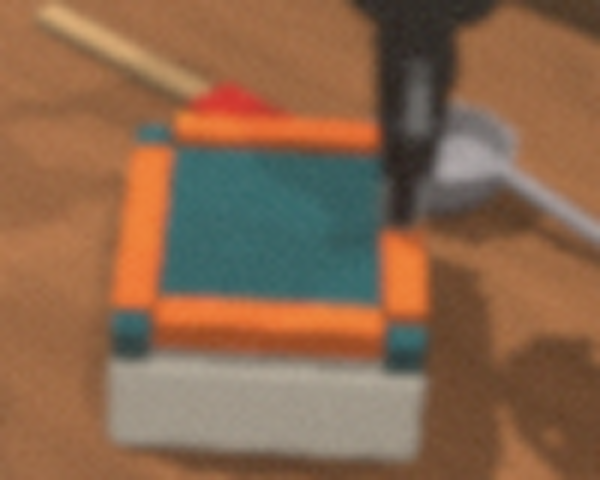

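Left now looks flush. The finger is centred on the right section and in contact. Pushing through.

Call:
send_rows([
  [1,0,0,0.1,0],
  [1,0,0,0.2,0],
  [1,0,0,0.3,0],
  [1,0,0,0.4,0],
  [1,0,0,0.5,0],
  [1,0,0,0.6,0],
  [1,0,0,0.6,0],
])

```text
clock: 10.15
position: [0.6323, -0.0509, 0.0513]
ee_rot: [-1.307, -2.857, 0.0]
wrist_force: [0.2, -0.3, -0.6]
width: -0.0002
```

Call:
send_rows([
  [1,0,0,-3,0],
  [1,3,-4,-3,0],
  [1,6.5,-8,-3,0],
  [1,6.5,-8.5,-3,0],
  [1,6.5,-8.5,-2,0],
  [1,6.5,-8.5,-1.2,0],
  [1,6.5,-8.5,-0.9,0],
  [1,6.5,-8.5,-0.7,0],
  [1,6.5,-8.5,-0.6,0],
  [1,6.5,-8.5,-0.6,0],
])

```text
clock: 11.15
position: [0.5265, -0.0572, 0.0576]
ee_rot: [1.307, 2.856, 0.0]
wrist_force: [0.5, 0.4, 2.5]
width: -0.0001
```

```bash
python3 - <<'E'
from workcell import r
import cv2,numpy as np
im=r.snapshot("wrist")
cv2.imwrite("pics/w7.png",im[:,:,::-1])
E
```

```text
(no output)
```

View pics/w7.png

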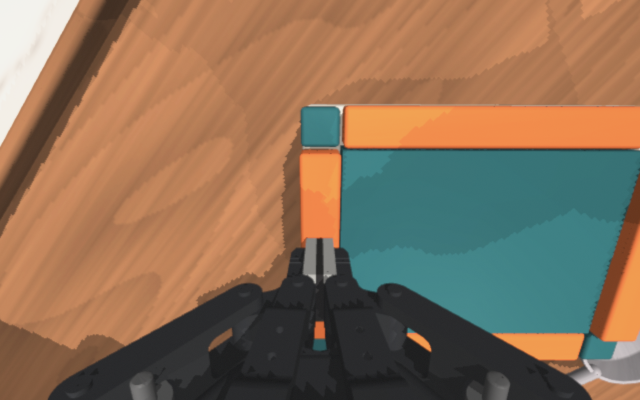

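Left and right are flush, and the finger is centred on the near section at (250,320).

Call:
send_rows([
  [1,0,0,0.1,0],
  [1,0,0,0.2,0],
  [1,0,0,0.3,0],
  [1,0,0,0.4,0],
  [1,0,0,0.5,0],
  [1,0,0,0.6,0],
  [1,0,0,0.6,0],
])

```text
clock: 11.9
position: [0.5254, -0.0572, 0.0513]
ee_rot: [-1.307, -2.856, 0.0]
wrist_force: [-0.6, -0.5, 0.3]
width: 0.0
```

Call:
send_rows([
  [1,0,0,-3,0],
  [1,0,4,-3,0],
  [1,0,8.5,-3,0],
  [1,0,13,-3,0],
  [1,0,17,-3,0],
  [1,0,17,-2,0],
  [1,0,17,-1.2,0],
  [1,0,17,-0.9,0],
  [1,0,17,-0.7,0],
  [1,0,17,-0.6,0],
  [1,0,17,-0.6,0],
])

```text
clock: 13.0
position: [0.6535, 0.0532, 0.0577]
ee_rot: [-1.308, -2.856, 0.001]
wrist_force: [-1.4, -0.5, 1.6]
width: -0.0002
```

```bash
python3 - <<'E'
from workcell import r
import cv2,numpy as np
im=r.snapshot("wrist")
cv2.imwrite("pics/w8.png",im[:,:,::-1])
E
```

```text
(no output)
```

View pics/w8.png

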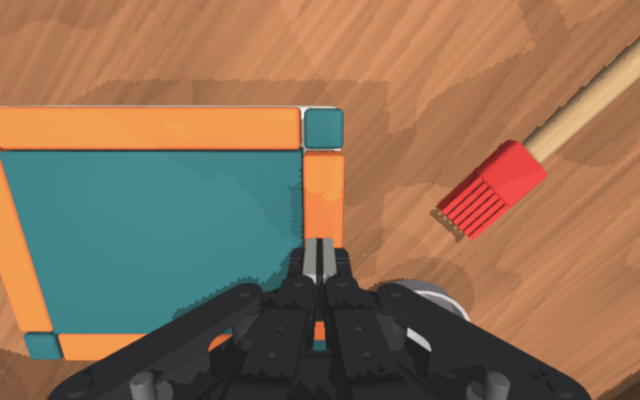

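Near is flush, and the finger is centred on the far section.

Call:
send_rows([
  [1,0,0,0.1,0],
  [1,0,0,0.2,0],
  [1,0,0,0.3,0],
  [1,0,0,0.4,0],
  [1,0,0,0.5,0],
  [1,0,0,0.6,0],
  [1,0,0,0.6,0],
])

```text
clock: 13.75
position: [0.6542, 0.054, 0.0514]
ee_rot: [1.307, 2.857, -0.0]
wrist_force: [0.3, 0.4, -0.1]
width: -0.0001
```

Call:
send_rows([
  [1,0,0,-3,0],
  [1,0,0,-7,0],
  [1,0,-4,-11,0],
  [1,0,-8.5,-15,0],
  [1,0,-8.5,-18,0],
  [1,0,-8.5,-20,0],
  [1,0,-8.5,-20,0],
  [1,0,-8.5,-20,0],
])

```text
clock: 14.55
position: [0.5899, -0.0017, 0.2515]
ee_rot: [1.307, 2.856, 0.001]
wrist_force: [-0.3, -0.2, -0.8]
width: 0.0001
```

```bash
python3 - <<'E'
from h import *
from workcell import r
im=r.snapshot("wrist");im2=r.snapshot("side")
cv2.imwrite("pics/w9.png",im[:,:,::-1])
cv2.imwrite("pics/s9.png",cv2.resize(im2[160:240,310:410],(600,480),interpolation=cv2.INTER_CUBIC)[:,:,::-1])
E
```

```text
(no output)
```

View pics/w9.png

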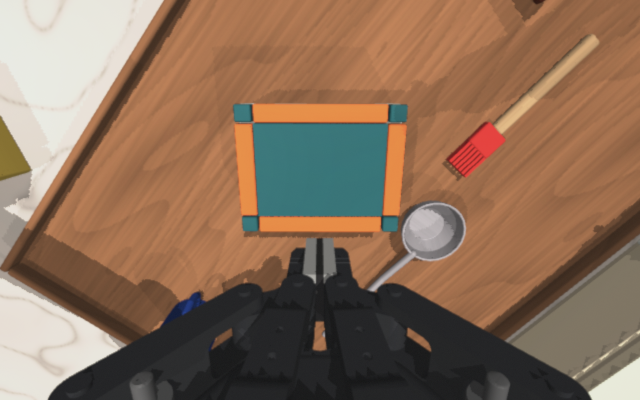

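View pics/s9.png

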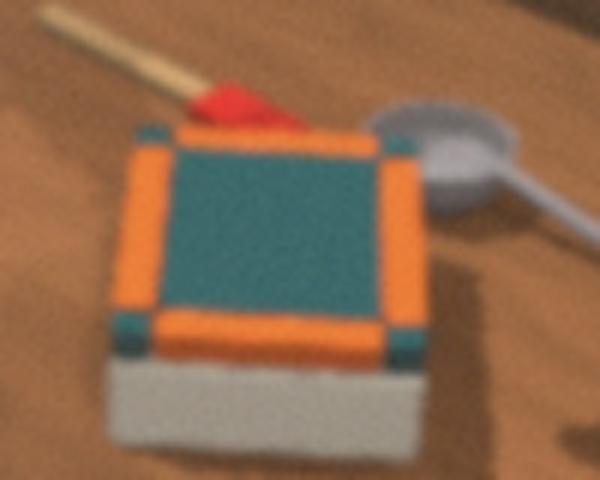

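All four sections are flush with all four teal corners in both views. The box shows at the same pixels as before (lower left corner at crop (110,440)), and the hand is clear at z 0.25.

```bash
python3 - <<'E'
from workcell import r
print(r.hand_in(), r.sense()["clock"])
E
```

```text
the job is handed in; nothing more can be done
the job is handed in; nothing more can be done
```

I pressed the four orange sections straight down with the fingers shut, in the order left, right, near, far, and handed the job in at about 14.7 s. On each one I felt contact at about 2–3 N, and the force fell to 0 once it was pushed through.

**Last checks:** the final wrist and side pictures show all four sections flush with the corner blocks. The box shows no visible shift, the brush and ladle are where they were, and the hand is clear at z 0.25 with no force on it. The tostonera and mug were not rechecked in a final overall picture, but the arm never came near them.

**What disagreed:**
- **Contact height:** the cameras put the section tops at about z 0.085, but contact came at a reported TCP height of about 0.059. The real fingertips therefore sit about 25 mm behind the nominal TCP, so I went down by force and camera instead of by the reported height.
- **Left press:** the finger was about 4 mm inward of the section's midline; it still snapped fully shut.

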